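# Nest the drill press's taper sleeves loosely under their dust lid

### The arm

A 6-joint arm with a two-finger parallel gripper is mounted at the origin on the work surface. World frame = base frame: x ahead of the robot, y to its left, z up, the work surface at z = 0. Lengths are in m, angles in rad, forces in N, time in s.
With the tool pointing down it reaches from about 0.375 to 0.9 m from the base axis. Payload 3.1 kg.
Tool frame: the origin (TCP) lies at the very end of the fingers, on their centre line; the grasp point (between the pads) lies 19 mm behind it (manip.grasp_offset is the distance from the TCP to the grasp point, in m); y points along the fingers, z is the direction in which the jaws open and shut, and the axes are right-handed (so a half turn about y gives the same grasp; the last joint's range is limited). The gripper opens to 85 mm and grips with 20 to 120 N. Pads are 22 mm wide; open, the fingers measure 114 mm over their backs; the gripper's body (76 mm by 85 mm) begins 54 mm behind the grasp point. The pads swing forward as they close: fully open they stand 13 mm farther back than shut.
Start: joints at [1.008, 0.527, 1.433, -0, 1.181, -0.178], TCP at [0.234, 0.58, 0.231] pointing down, gripper open.
Joint ranges: [-3.08, 3.08], [-0.75, 2.2], [0.22, 2.44], [-1.43, 4.57], [0, 2.65], [-2.85, 2.85]. Speed limits (rad/s): [2.79, 2.79, 3.14, 3.14, 3.14, 3.14].

### API

Orientations are given as a unit quaternion [x, y, z, w].
In Python, from station import manip gives the robot as it stands.
- The arm moves only by the tool apply_moves, never from a script. Its argument "motion" is a list of rows, each a list of 5 numbers: the finger opening in mm, from 0 to 85.4, then the shift along the tool's x, y, z in units of 30 mm (1.0 is 30 mm), then the turn about the tool's y in units of 10 degrees (1.0 is 10 degrees). In form: [[fingers, x, y, z, twist], ...]. A call has 1 to 12 rows; each row is the pose to reach, as a shift and turn from the pose commanded when the call began, along the tool's axes at that moment; what a row does not reach only later rows make up. A row lasts 1/8 s, in which the tool goes at most 62.5 mm and 10.7 degrees, less where a joint would pass 70% of its speed; a pose out of reach is approached as far as the arm can. A call with a gripper value outside its range is refused whole. The fingers move at their own pace and stop on an object; "squeeze" is the grip in N (left out, the last holds). Time passes only in rows, so rows that repeat a pose let the fingers close. It gives the time, the measured TCP pose, the force and the opening at its end, in the units of the state.
- manip.sense(): the state, without advancing time (a new reading comes with each control period).
- manip.snapshot(name): name is "scene" or "top" or "wrist"; returns the picture (420x560x3 uint8, red, green, blue); there is no depth.
- manip.get_calibration(name): a dict with "intrinsics" (3x3 intrinsics, pixels), "extrinsics" (4x4, takes a point from camera to world coordinates). Camera axes: x right, y up, looking along -z (the intrinsics and any distortion apply to the point x, -y, -z); pixel columns grow to the right and rows downward; lengths in m; the calibration is good to about 2 mm. A picture is of the moment at which its call begins: read the wrist's pose just before it. get_calibration takes no time and is no camera call; for the wrist camera it gives the pose at the moment of the call.
- manip.sign_off(): hands the job in, once; it reports no verdict.
The state is a dict: "t": time; "q": joint angles; "qd": joint speeds; "tau": joint torques, N m; "tcp_pos": TCP position; "tool_rot": TCP orientation; "force": force on the tool from outside, world axes, zero at the start; "ft_torque": the same for the moment, N m; "finger_gap": opening from 0.0 (shut) to 1.0 (fully open).
Only numpy, scipy, OpenCV 4.12 (cv2) and the standard library are available. Lean on these libraries where they do the work, as an engineer would, in place of code of your own. Each camera call takes 0.05 s, during which the arm holds its last target.

### The job

Put the drill's taper sleeves away as a loose nest: take the dust lid off the large sleeve in the block and set it flat on the rubber mat, lower the middle sleeve into the large one and then the small sleeve into the middle one, and lay the dust lid centred on the small sleeve's top. Each sleeve must only rest in the next by its own weight, upright: ease it down till it just seats and let go, never drop it or press it in, or the tapers jam. Leave the other things on the bench where they are.

Things in the scene. Friction and masses are not known exactly. Their poses are not given: they have to be found in the camera images.
- large_sleeve: Large taper sleeve, fixed: steel ring 68 mm outside, standing on a grey block 90 x 90 x 30 mm bolted to the bench. Origin: centre of the block's underside, z up. Rim 80 mm above the bench. Bore: a cone open at the top, 48 mm diameter at the rim, narrowing by 7 mm of diameter per 24 mm of depth, 50 mm deep.
- large_mouth (a point): centre of the large sleeve's open mouth, in the plane of its rim, 80 mm above the bench. The middle sleeve, resting in it by its own weight, has its foot 36 to 39 mm below this point and its collar about 20 mm clear above the rim. The tapers are rigid and grip by friction: 1 mm off-centre, they touch 7 mm before seating and slide home when let go.
- middle_sleeve: Middle taper sleeve, loose, steel, about 0.35 kg, 82 mm high, standing on its narrow foot. Origin: centre of the foot, z up its axis. Outside a cone, 37 mm diameter at the foot, widening 7 mm per 24 mm of height; from 58 to 82 mm a straight collar, 61 mm diameter, to grip. Through bore, same taper, 39 mm at the top.
- middle_sleeve_mouth (a point): centre of the middle sleeve's open mouth, in the plane of its top, 82 mm above its foot. The small sleeve, resting in it by its own weight, has its foot 36 to 39 mm below this point and its collar about 14 mm clear above it.
- small_sleeve: Small taper sleeve, loose, steel, about 0.2 kg, 76 mm high, standing on its narrow foot. Origin: centre of the foot, z up its axis. Outside a cone, 28 mm diameter at the foot, widening 7 mm per 24 mm of height; from 52 to 76 mm a straight collar, 44 mm diameter, to grip.
- small_sleeve_mouth (a point): centre of the small sleeve's top, 76 mm above its foot; the flat top is 44 mm outside with a 12 mm hole in its middle
- dust_lid: Dust lid, loose, grey plastic, about 0.06 kg: a flat disc of 62 mm diameter, 5 mm thick, flat underneath, with a round knob 24 mm in diameter on a thinner neck; the knob runs from 10 to 35 mm above the lid's underside. Origin: centre of its underside, z up. At the start it lies on the rim of the large sleeve.
- mat: Black rubber mat fixed on the bench, 120 x 120 mm, 3 mm thick, nearer to the robot than the large sleeve. Origin: centre of its underside; its top is 3 mm above the bench.
- spacer: bystander: plain straight steel tube, 50 mm diameter, 55 mm high, loose, standing; origin: centre of underside
- flange: bystander: steel flange, a 72 mm disc 12 mm thick with a 44 mm hub, 36 mm high in all, loose; origin: centre of underside
- wrench: bystander: wrench about 170 mm long, lying on the bench, loose
- water_bottle: bystander: clear bottle 64 mm diameter, 190 mm high, loose; origin: centre of underside
- grinding_disc: bystander: red-brown grinding disc 150 mm diameter, 12 mm thick, lying flat, loose; origin: centre of underside
- polish_pad: bystander: orange polishing pad 90 x 55 x 22 mm, loose; origin: centre of underside
Things that resemble listed ones, but are neither listed nor needed, are in the scene too. There is more than one size of the mat; the one meant has the size given above. What is shaped like the middle_sleeve but blue or red is not meant.

How it is judged:
On the way, in this order (a step that is already met when the one before it is completed fails the run):
1. the dust lid lies flat on the rubber mat (its centre within 45 mm of the mat's centre), let go (horizontal distance between dust_lid and mat below 0.045 m and height (world z) of dust_lid below 0.007 m and angle between dust_lid's own z axis and vertical below 0.08 rad and contact force between the fingers and dust_lid below 0.3 N), for 0.2 s.
2. the middle sleeve rests upright in the large sleeve, let go (z of middle_sleeve in the frame of large_mouth between -0.044 and -0.031 m and horizontal distance between middle_sleeve and large_mouth below 0.005 m and angle between middle_sleeve's own z axis and vertical below 0.07 rad and linear speed of middle_sleeve below 0.02 m/s and contact force between the fingers and middle_sleeve below 0.3 N), for 0.2 s.
3. the small sleeve rests upright in the middle sleeve, which still rests in the large one, let go (all of step 2 and z of small_sleeve in the frame of middle_sleeve_mouth between -0.044 and -0.031 m and horizontal distance between small_sleeve and middle_sleeve_mouth below 0.005 m and angle between small_sleeve's own z axis and vertical below 0.07 rad and linear speed of small_sleeve below 0.02 m/s and contact force between the fingers and small_sleeve below 0.3 N), for 0.2 s.
At the end, for the whole second after the job is handed in: Middle sleeve in the large one, small sleeve in the middle one: each foot 31 to 44 mm below the rim it hangs in, within 5 mm of the axis, upright within 0.07 rad; dust lid flat on the small sleeve's top within 12 mm of its centre; all at rest and let go (all of step 3 and horizontal distance between dust_lid and small_sleeve_mouth below 0.012 m and z of dust_lid in the frame of small_sleeve_mouth between -0.003 and 0.004 m and angle between dust_lid's own z axis and vertical below 0.08 rad and linear speed of dust_lid below 0.02 m/s and contact force between the fingers and dust_lid below 0.3 N); the robot touches nothing.
It fails at once if the middle sleeve, held in the fingers, is pressed into the large one with more than 50 N added up around the taper (a push of some 30 N; resting freely it is under 25 N): it jams (contact force between middle_sleeve and large_sleeve above 50 N and contact force between the fingers and middle_sleeve above 5 N).
It fails at once if the middle sleeve drops or is driven into the large one with more than 80 N added up around the taper, as a fall of some 10 mm can give: it jams (contact force between middle_sleeve and large_sleeve above 80 N).
It fails at once if the small sleeve, held in the fingers, is pressed into the middle one with more than 50 N added up around the taper (a push of some 30 N; resting freely it is under 25 N): it jams (contact force between small_sleeve and middle_sleeve above 50 N and contact force between the fingers and small_sleeve above 5 N).
It fails at once if the small sleeve drops or is driven into the middle one with more than 80 N added up around the taper, as a fall of some 10 mm can give: it jams (contact force between small_sleeve and middle_sleeve above 80 N).
It fails at once if another thing on the bench is shifted by more than 30 mm (distance of any of spacer, flange, wrench, water_bottle, grinding_disc, polish_pad from where it was at the start of the episode above 0.03 m).
It also fails if it takes over 72 s, if anything falls off the work surface, if the arm or the gripper's body presses on something with over 40 N, if the wrist force passes 120 N, or if a joint passes its speed limit or range.

## Working session

There is one attempt and no reset: what is moved stays moved. The work goes in short steps, Python scripts to look and compute and a tool call to move; the robot and the scene stay as the last step left them, time stands still between calls to the robot, and variables do not carry over. Pictures are saved under pics/ and viewed, and the job is handed in when it is done.

Besides the shell and the picture viewer there is one more tool, called after "Call:" by a JSON object that holds its "fn" and its "kwargs". apply_moves: Moves the arm, as the interface text tells. Its arguments: {"type":"object","properties":{"motion":{"type":"array"},"squeeze":{"type":"number"}},"required":["motion"]}

```bash
ls; mkdir -p pics; python3 - <<'E'
from station import manip
import cv2,json,numpy as np
print(manip.sense())
for n in ["scene","top","wrist"]:
    c=manip.get_calibration(n); print(n,np.round(c["intrinsics"],1).tolist(),np.round(c["extrinsics"],4).tolist(),[k for k in c])
    im=manip.snapshot(n); cv2.imwrite(f"pics/{n}0.png",im[:,:,::-1])
E
```

```text
pics
{'t': 0.0, 'q': array([ 1.00853719e+00,  5.28461198e-01,  1.43389851e+00, -1.58280425e-06,
        1.18139396e+00, -1.78491062e-01]), 'qd': array([-7.17850652e-05,  1.62664979e-03, -5.95818228e-05, -5.69369634e-04,
       -1.96276292e-03,  4.46614293e-04]), 'tau': array([ 8.65936217e-04, -4.42336857e+01, -1.78034413e+01, -3.02178414e-04,
        8.44679569e-03, -1.67855268e-05]), 'tcp_pos': array([0.23359279, 0.5789384 , 0.23033788]), 'tool_rot': array([ 0.69484107, -0.13512719,  0.13457505, -0.69341624]), 'force': array([ 0.73615584,  0.92096318, -0.04412108]), 'ft_torque': array([-0.01464025,  0.01894803, -0.01448726]), 'finger_gap': 1.0043072957168842}
scene [[454.6, 0.0, 278.9], [0.0, 454.6, 202.6], [0.0, 0.0, 1.0]] [[-0.2829, -0.5943, 0.7528, 1.4769], [0.959, -0.1915, 0.2091, 0.3017], [0.0198, 0.7811, 0.6241, 0.8347], [0.0, 0.0, 0.0, 1.0]] ['intrinsics', 'extrinsics']
top [[423.1, 0.0, 283.4], [0.0, 423.1, 207.1], [0.0, 0.0, 1.0]] [[-0.0289, 0.9938, -0.1074, 0.4281], [-0.9996, -0.0293, -0.0027, 0.0226], [-0.0058, 0.1073, 0.9942, 1.4165], [0.0, 0.0, 0.0, 1.0]] ['intrinsics', 'extrinsics']
wrist [[336.6, 0.0, 275.6], [0.0, 336.6, 207.6], [0.0, 0.0, 1.0]] [[0.3752, -0.8947, -0.2423, 0.1719], [0.9269, 0.3616, 0.1004, 0.6045], [-0.0022, -0.2622, 0.965, 0.3735], [0.0, 0.0, 0.0, 1.0]] ['intrinsics', 'extrinsics']
```

View pics/scene0.png

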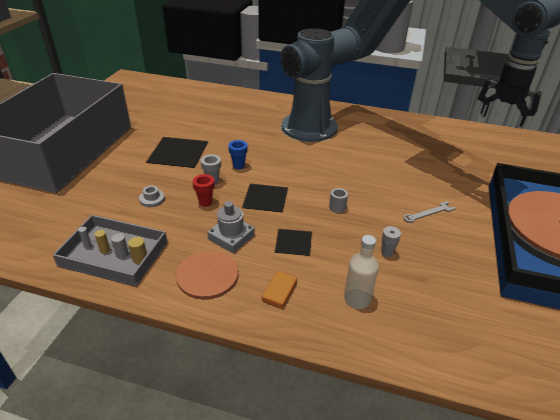

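View pics/top0.png

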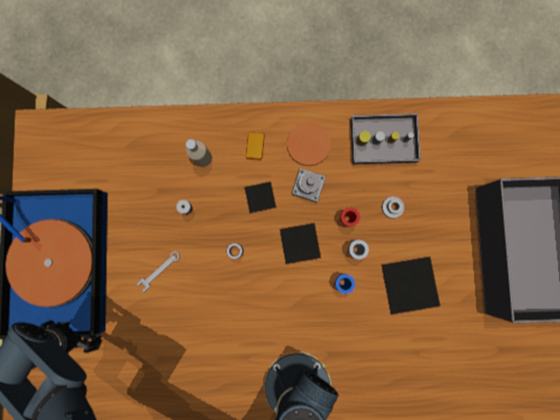

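View pics/wrist0.png

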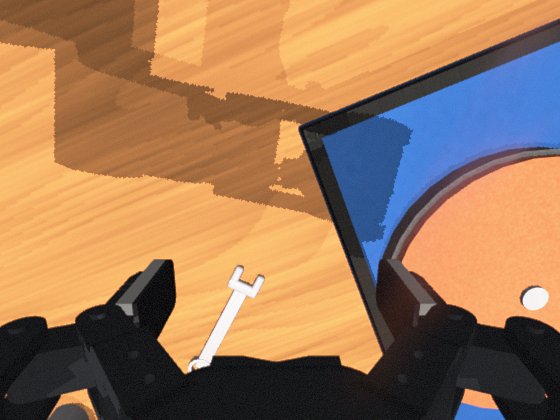

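```bash
cat > h.py <<'E'
import numpy as np,cv2
from station import manip
def proj(n,P,c=None):
    c=c or manip.get_calibration(n); E=np.array(c["extrinsics"]);K=np.array(c["intrinsics"])
    p=(np.atleast_2d(P)-E[:3,3])@E[:3,:3]; p=p*[1,-1,-1]; u=p@K.T; return u[:,:2]/u[:,2:]
def ray(n,u,v,z,c=None):
    c=c or manip.get_calibration(n); E=np.array(c["extrinsics"]);K=np.array(c["intrinsics"])
    d=np.linalg.inv(K)@[u,v,1]; d=E[:3,:3]@(d*[1,-1,-1]); o=E[:3,3]; return o+d*(z-o[2])/d[2]
E
python3 - <<'E'
from h import *
im=cv2.imread("pics/top0.png")
cv2.imwrite("pics/tc1.png",cv2.resize(im[160:320,225:425],None,fx=4,fy=4,interpolation=cv2.INTER_CUBIC)[:600])
cv2.imwrite("pics/tc2.png",cv2.resize(im[190:230,160:210],None,fx=10,fy=10,interpolation=cv2.INTER_CUBIC))
im=cv2.imread("pics/scene0.png")
cv2.imwrite("pics/sc1.png",cv2.resize(im[140:260,180:310],None,fx=5,fy=5,interpolation=cv2.INTER_CUBIC))
cv2.imwrite("pics/sc2.png",cv2.resize(im[215:270,365:415],None,fx=8,fy=8,interpolation=cv2.INTER_CUBIC))
for nm,u,v,z in [("large",309,184,.08),("lidknob",309,181,.115),("matS",260,197,.003),("matM",300,243,.003),("matL",410,285,.003),("mid",358.5,249,.082),("small",183.5,206.5,.076),("spacer",235,251,.055),("red",349,217,.082)]:
    print(nm,np.round(ray("top",u,v,z),4))
E
```

```text
large [ 0.6443 -0.0575  0.08  ]
lidknob [ 0.648  -0.0557  0.115 ]
matS [0.6173 0.1044 0.003 ]
matM [ 0.459  -0.0252  0.003 ]
matL [ 0.3109 -0.3821  0.003 ]
mid [ 0.4332 -0.2052  0.082 ]
small [0.5842 0.345  0.076 ]
spacer [0.4384 0.1855 0.055 ]
red [ 0.5347 -0.18    0.082 ]
```

View pics/tc1.png

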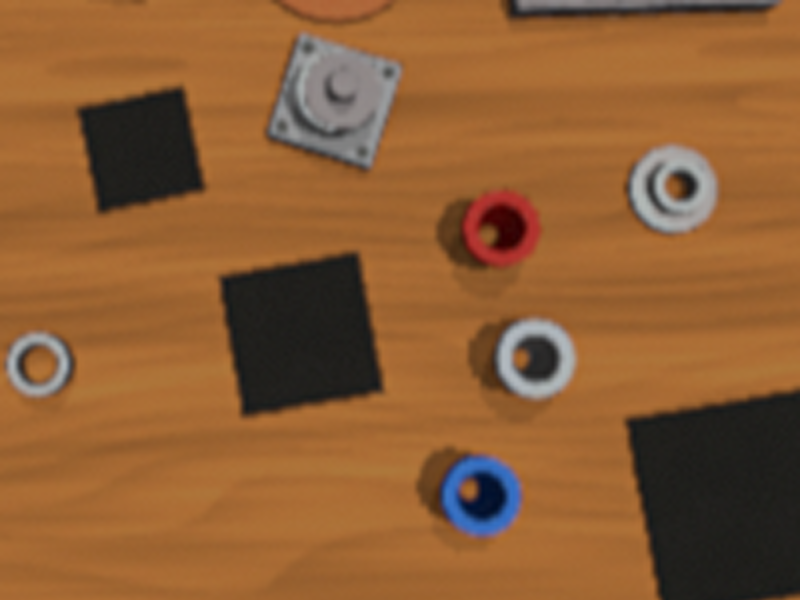

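View pics/tc2.png

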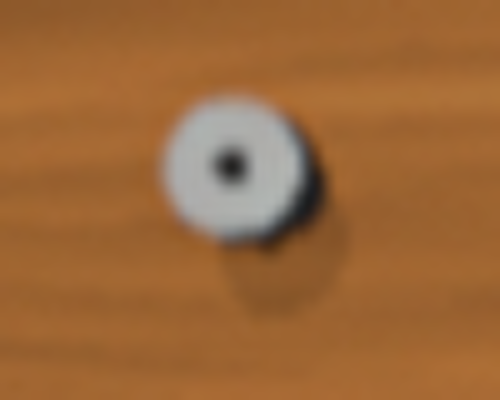

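View pics/sc1.png

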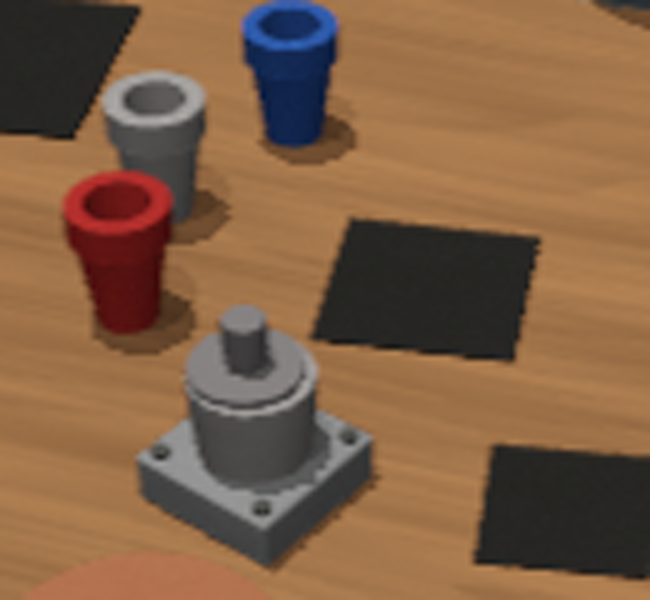

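View pics/sc2.png

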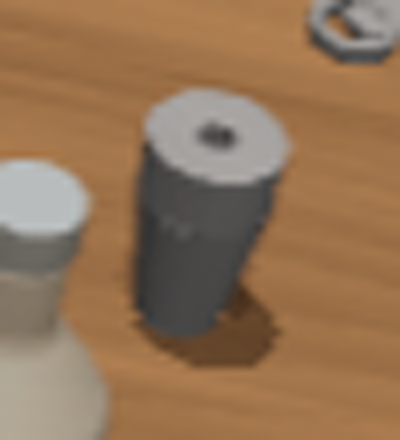

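```bash
python3 - <<'E'
from h import *
from scipy.spatial.transform import Rotation as R
print(np.round(R.from_quat(manip.sense()['tool_rot']).as_matrix(),3).tolist())
for nm,a,b,z in [("knob",(309.6,180.1),(228.2,203.4),.115),("block",(308.4,185.2),(230.7,229.5),.03),("mid",(358.75,249.25),(210.4,159.2),.082),("small",(183,206.35),(391.7,231.6),.076)]:
    print(nm,np.round(ray("top",*a,z),4),np.round(ray("scene",*b,z),4))
# tcp->camera
s=manip.sense();T=R.from_quat(s['tool_rot']).as_matrix();E=np.array(manip.get_calibration("wrist")["extrinsics"])
print(np.round(T.T@(E[:3,3]-s['tcp_pos']),4),np.round(T.T@E[:3,:3],4).tolist())
E
```

```text
[[0.927, -0.001, 0.374], [-0.374, -0.001, 0.927], [-0.0, -1.0, -0.002]]
knob [ 0.6508 -0.0577  0.115 ] [ 0.6513 -0.0603  0.115 ]
block [ 0.6484 -0.0584  0.03  ] [ 0.6541 -0.0567  0.03  ]
mid [ 0.4324 -0.2059  0.082 ] [ 0.4323 -0.2049  0.082 ]
small [0.5848 0.3466 0.076 ] [0.5867 0.3482 0.076 ]
[-0.0668 -0.1431  0.0002] [[0.0008, -0.9649, -0.2626], [0.0003, 0.2626, -0.9649], [1.0, 0.0007, 0.0005]]
```

Call:
{"fn": "apply_moves", "kwargs": {"motion": [[85,1.6,0,-1.2,0],[85,3.3,0,-2.5,-0.2],[85,5,0,-3.7,-0.4],[85,6.6,0,-4.9,-0.6],[85,8.2,0,-6.1,-0.8],[85,9.9,0,-7.4,-1.1],[85,11.5,0,-8.6,-1.3],[85,13.2,0,-9.9,-1.5],[85,14.8,0,-11.1,-1.7],[85,16.5,0,-12.4,-1.9],[85,18.2,0,-13.6,-2.1],[85,19.9,0.2,-14.9,-2.2]], "squeeze": 30}}

```text
t: 1.65
tcp_pos: [0.6195, -0.0574, 0.2258]
tool_rot: [-0.707, -0.001, -0.0, 0.707]
force: [1.1, 1.0, -0.7]
finger_gap: 0.995
```

```bash
cat >> h.py <<'E'
from scipy.spatial.transform import Rotation as Rn
def st():
    s=manip.sense();M=Rn.from_quat(s['tool_rot']).as_matrix()
    print("t",round(s['t'],2),"tcp",np.round(s['tcp_pos'],4),"x",np.round(M[:,0],3),"y",np.round(M[:,1],3),"F",np.round(s['force'],1),"gap",round(s['finger_gap'],3),"q6",np.round(s['q'],2)); return s['tcp_pos'],M
def snap(n,f):
    c=manip.get_calibration(n); im=manip.snapshot(n); cv2.imwrite(f"pics/{f}.png",im[:,:,::-1]); import json
    json.dump({k:np.array(v).tolist() for k,v in c.items()},open(f"pics/{f}.json","w")); return c
def cal(f):
    import json; return json.load(open(f"pics/{f}.json"))
E
python3 - <<'E'
from h import *
st(); snap("wrist","w1")
E
```

```text
t 1.65 tcp [ 0.6195 -0.0574  0.2258] x [1.    0.001 0.001] y [ 0.001  0.    -1.   ] F [ 1.1  1.  -0.7] gap 0.995 q6 [-0.27  0.53  1.45  0.    1.16 -1.84]
```

View pics/w1.png

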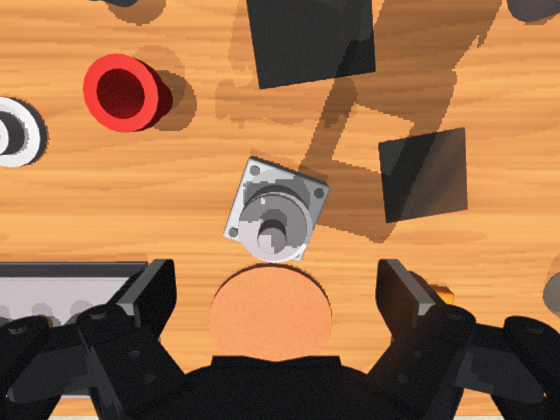

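```bash
python3 - <<'E'
from h import *
im=cv2.imread("pics/w1.png")
cv2.imwrite("pics/w1c.png",cv2.resize(im[145:275,210:340],None,fx=4.5,fy=4.5,interpolation=cv2.INTER_CUBIC))
E
```

```text
(no output)
```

View pics/w1c.png

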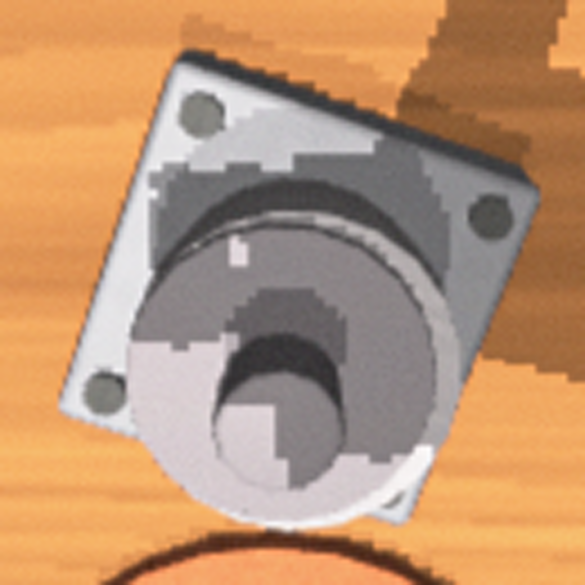

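```bash
python3 - <<'E'
from h import *
c=cal("w1")
f=lambda x,y:(210+(x+.5)/4.5-.5,145+(y+.5)/4.5-.5)
for n,p,z in [("knob",(280,430),.115),("lid",(282,376),.085),("bolts",(297.5,304),.03)]: print(n,np.round(ray("wrist",*f(*p),z,c),4))
E
```

```text
knob [ 0.6491 -0.0601  0.115 ]
lid [ 0.6491 -0.0601  0.085 ]
bolts [ 0.6501 -0.057   0.03  ]
```

Call:
{"fn": "apply_moves", "kwargs": {"motion": [[85,1.0,1.0,-0.1,0],[85,1.0,2.5,-0.1,0],[85,1.0,3.6,-0.1,0],[85,1.0,4.2,-0.1,0],[85,1.0,4.4,-0.1,0],[85,1.0,4.4,-0.1,0]]}}

```text
t: 2.45
tcp_pos: [0.6489, -0.0584, 0.0943]
tool_rot: [0.707, 0.001, 0.0, -0.707]
force: [-0.3, 0.8, 0.9]
finger_gap: 0.993
```

```bash
python3 - <<'E'
from h import *
st(); snap("wrist","w2")
E
```

```text
t 2.45 tcp [ 0.6489 -0.0584  0.0943] x [1.    0.    0.001] y [ 0.001 -0.    -1.   ] F [-0.3  0.8  0.9] gap 0.993 q6 [-0.26  0.73  1.47 -0.    0.94 -1.83]
```

View pics/w2.png

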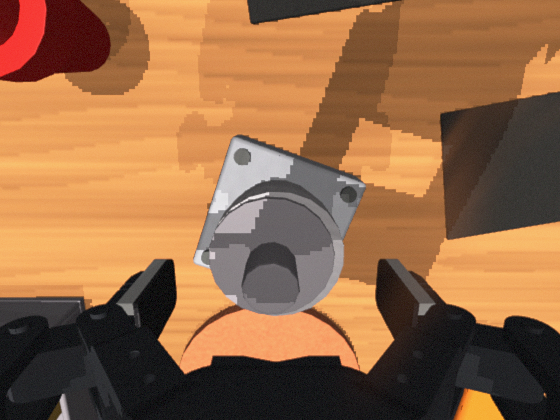

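Call:
{"fn": "apply_moves", "kwargs": {"motion": [[60,0,0.15,-0.05,0],[40,0,0.15,-0.05,0],[20,0,0.15,-0.05,0],[15,0,0.15,-0.05,0],[15,0,0.15,-0.05,0],[15,0,0.15,-0.05,0]], "squeeze": 25}}

```text
t: 3.25
tcp_pos: [0.6485, -0.0599, 0.0895]
tool_rot: [0.707, 0.0, 0.0, -0.707]
force: [-0.3, 0.3, 3.1]
finger_gap: 0.269
```

Call:
{"fn": "apply_moves", "kwargs": {"motion": [[15,0,-0.4,0,0],[15,0,-1.2,0,0],[15,-1,-1.4,0.2,0],[15,-2.8,-1.4,0.5,0],[15,-4.6,-1.2,0.8,0],[15,-6,0,1.1,0],[15,-6.3,1.2,1.2,0],[15,-6.3,2,1.2,0],[15,-6.3,2.3,1.2,0],[15,-6.3,2.4,1.2,0],[15,-6.3,2.45,1.2,0]]}}

```text
t: 4.62
tcp_pos: [0.4601, -0.0242, 0.0162]
tool_rot: [0.707, 0.001, 0.0, -0.707]
force: [-0.5, 0.1, -1.1]
finger_gap: 0.269
```

```bash
python3 - <<'E'
from h import *
st(); snap("wrist","w3")
E
```

```text
t 4.62 tcp [ 0.4601 -0.0242  0.0162] x [1.    0.    0.002] y [ 0.002 -0.001 -1.   ] F [-0.5  0.1 -1.1] gap 0.269 q6 [-0.3   0.72  1.99 -0.    0.43 -1.87]
```

View pics/w3.png

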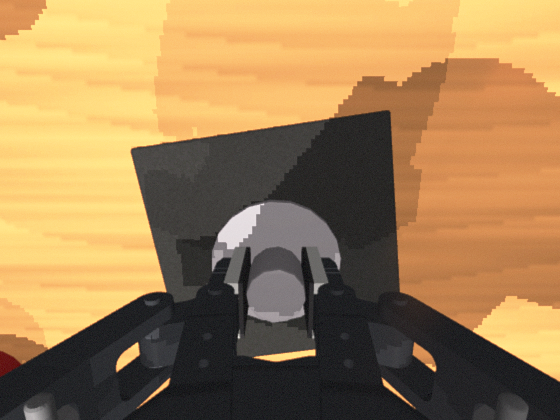

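Call:
{"fn": "apply_moves", "kwargs": {"motion": [[15,0,0.06,0,0],[15,0,0.12,0,0],[15,0,0.12,0,0]]}}

```text
t: 5.05
tcp_pos: [0.4597, -0.024, 0.0125]
tool_rot: [0.707, 0.0, 0.0, -0.707]
force: [-0.2, -0.1, 5.3]
finger_gap: 0.267
```

Call:
{"fn": "apply_moves", "kwargs": {"motion": [[35,0,0,0,0],[60,0,0,0,0],[85,0,0,0,0],[85,0,-0.8,0,0],[85,0,-2.5,0,0],[85,-0.4,-4.2,-0.5,0],[85,-1,-5.5,-2,0],[85,-1.5,-6.6,-3.5,0],[85,-1.9,-6.6,-5,0],[85,-2,-6.6,-6,0],[85,-2,-6.6,-6,0]]}}

```text
t: 6.42
tcp_pos: [0.3993, -0.2059, 0.2101]
tool_rot: [0.707, -0.001, 0.002, -0.707]
force: [-0.5, 0.6, -0.2]
finger_gap: 0.999
```

```bash
python3 - <<'E'
from h import *
st(); snap("wrist","w4");snap("scene","s4")
im=cv2.imread("pics/s4.png")
cv2.imwrite("pics/s4c.png",cv2.resize(im[140:260,180:310],None,fx=5,fy=5,interpolation=cv2.INTER_CUBIC))
E
```

```text
t 6.42 tcp [ 0.3993 -0.2059  0.2101] x [ 1.    -0.004  0.001] y [ 0.001 -0.001 -1.   ] F [-0.5  0.6 -0.2] gap 0.999 q6 [-0.73  0.33  1.88 -0.    0.93 -2.29]
```

View pics/w4.png

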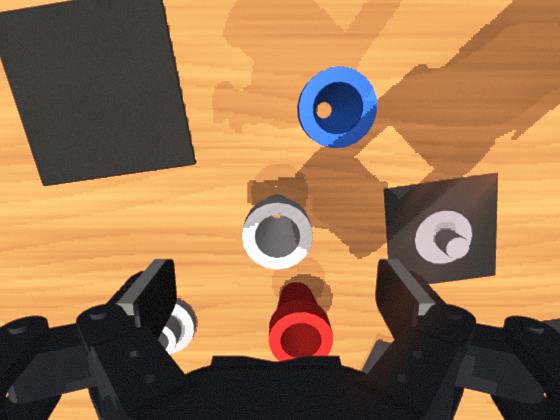

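View pics/s4c.png

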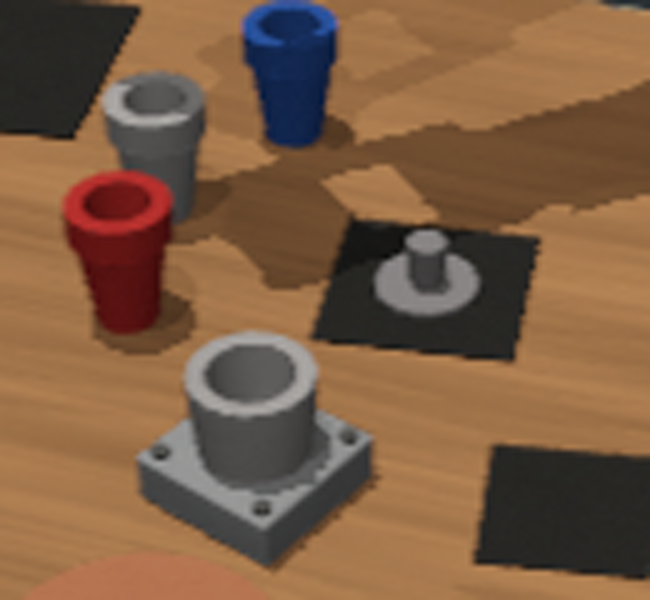

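```bash
python3 - <<'E'
from h import *
im=cv2.imread("pics/w4.png")
cv2.imwrite("pics/w4c.png",cv2.resize(im[185:285,230:330],None,fx=6,fy=6,interpolation=cv2.INTER_CUBIC))
E
```

```text
(no output)
```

View pics/w4c.png

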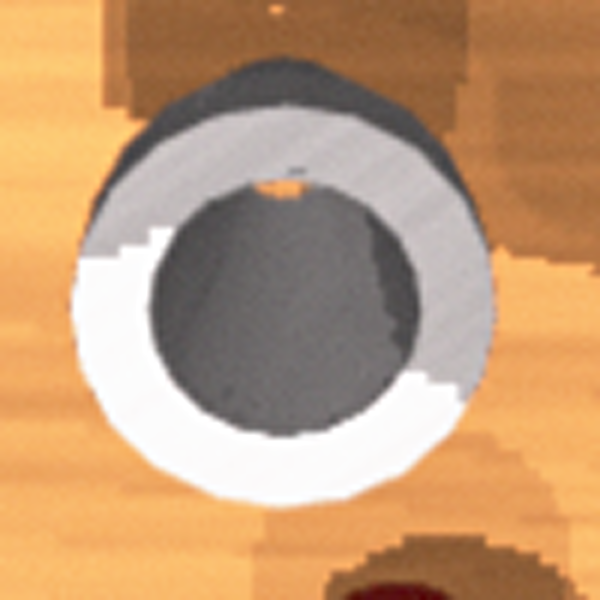

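```bash
cat >> h.py <<'E'
from scipy.optimize import least_squares
def fitcirc(c,box,z,r,x0):
    # box: left,right,top,bottom px (None to ignore)
    a=np.linspace(0,2*np.pi,721)
    def ext(p):
        q=proj("",np.c_[p[0]+p[2]*np.cos(a),p[1]+p[2]*np.sin(a),0*a+z],c); return np.array([q[:,0].min(),q[:,0].max(),q[:,1].min(),q[:,1].max()])
    m=np.array([b is not None for b in box]); b=np.array([0 if v is None else v for v in box],float)
    s=least_squares(lambda p:(ext(p)-b)[m],[*x0,r],x_scale=.01,diff_step=1e-4)
    return s.x, s.fun
def unc(x,o,k): return o+(x+.5)/k-.5
E
python3 - <<'E'
from h import *
c=cal("w4")
for b,r in [((74,494,104,506),.0305),((150,419,172,436),.0195)]:
    B=[unc(b[0],230,6),unc(b[1],230,6),unc(b[2],185,6),unc(b[3],185,6)]
    p,f=fitcirc(c,B,.082,r,(.4324,-.2055)); print(np.round(p,4),np.round(f,2))
E
```

```text
[ 0.4319 -0.2048  0.0301] [-0.25  0.25  0.26 -0.28]
[ 0.4313 -0.2047  0.0195] [-0.43  0.43  0.45 -0.46]
```

Call:
{"fn": "apply_moves", "kwargs": {"motion": [[85,0.6,0.5,0.04,0],[85,1.08,2,0.04,0],[85,1.08,3.5,0.04,0],[85,1.08,4.8,0.04,0],[85,1.08,5.4,0.04,0],[85,1.08,5.4,0.04,0],[85,1.08,5.4,0.04,0]]}}

```text
t: 7.4
tcp_pos: [0.4321, -0.2021, 0.0486]
tool_rot: [0.707, 0.001, -0.0, -0.707]
force: [0.9, -0.6, 0.4]
finger_gap: 0.991
```

```bash
python3 - <<'E'
from h import *
st()
E
```

```text
t 7.4 tcp [ 0.4321 -0.2021  0.0486] x [1.    0.001 0.   ] y [ 0. -0. -1.] F [ 0.9 -0.6  0.4] gap 0.991 q6 [-0.67  0.66  1.94  0.    0.54 -2.24]
```

Call:
{"fn": "apply_moves", "kwargs": {"motion": [[85,0,0.07,-0.09,0],[75,0,0.07,-0.09,0],[66,0,0.07,-0.09,0],[60,0,0.07,-0.09,0],[55,0,0.07,-0.09,0],[50,0,0.07,-0.09,0],[50,0,0.07,-0.09,0]], "squeeze": 40}}

```text
t: 8.28
tcp_pos: [0.432, -0.2056, 0.0466]
tool_rot: [0.707, 0.0, 0.0, -0.707]
force: [-0.0, 0.5, 5.4]
finger_gap: 0.719
```

```bash
python3 - <<'E'
from h import *
st(); snap("wrist","w5")
E
```

```text
t 8.28 tcp [ 0.432  -0.2056  0.0466] x [ 1.    -0.     0.001] y [ 0.001 -0.001 -1.   ] F [-0.   0.5  5.4] gap 0.719 q6 [-0.68  0.66  1.94  0.    0.54 -2.25]
```

View pics/w5.png

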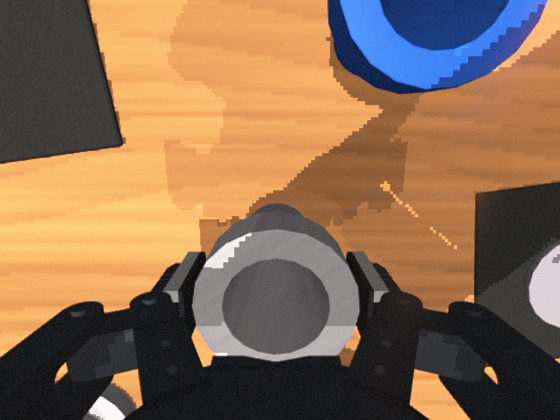

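```bash
python3 - <<'E'
from h import *
im=cv2.imread("pics/w5.png")
cv2.imwrite("pics/w5c.png",cv2.resize(im[195:375,180:380],None,fx=4,fy=4,interpolation=cv2.INTER_CUBIC))
E
```

```text
(no output)
```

View pics/w5c.png

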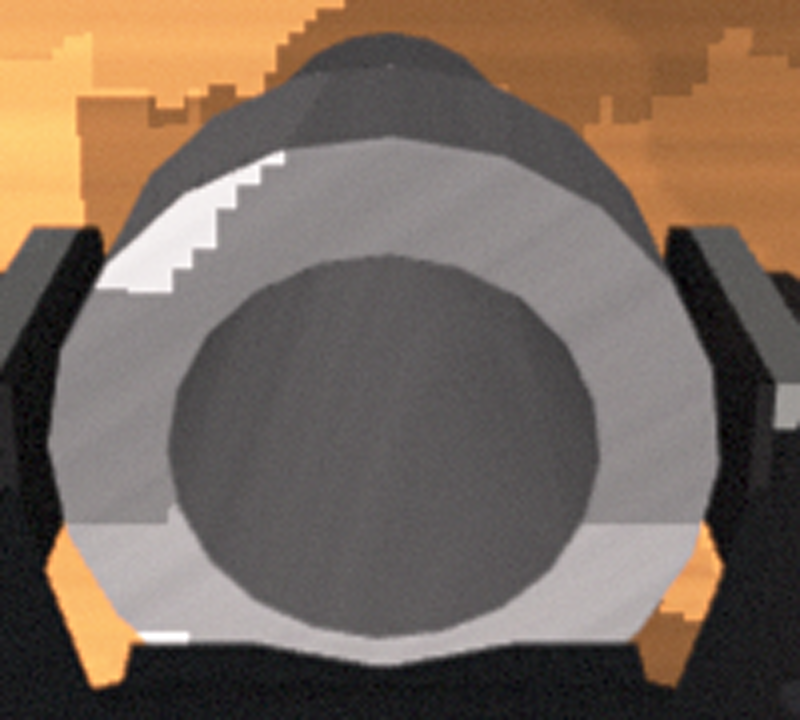

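Call:
{"fn": "apply_moves", "kwargs": {"motion": [[50,0,-0.3,0,0],[50,0,-1,0,0],[50,0.2,-2.4,0,0],[50,1.2,-3.8,0.3,0],[50,3,-4.2,1,0],[50,4.8,-4.2,2,0],[50,6.5,-4.2,3,0],[50,8,-4.2,4,0],[50,9,-4.2,4.7,0],[50,9.6,-4.2,4.9,0],[50,9.6,-4.2,4.9,0]]}}

```text
t: 9.7
tcp_pos: [0.7198, -0.0574, 0.1709]
tool_rot: [-0.707, -0.0, 0.001, 0.707]
force: [-1.4, 0.3, -2.3]
finger_gap: 0.723
```

```bash
python3 - <<'E'
from h import *
st(); snap("wrist","w6")
E
```

```text
t 9.7 tcp [ 0.7198 -0.0574  0.1709] x [ 1.     0.002 -0.001] y [-0.001  0.    -1.   ] F [-1.4  0.3 -2.3] gap 0.723 q6 [-0.23  0.72  1.21 -0.    1.2  -1.81]
```

View pics/w6.png

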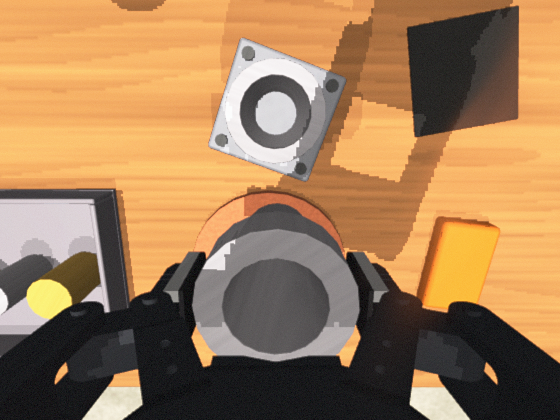

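```bash
python3 - <<'E'
from h import *
im=cv2.imread("pics/w6.png")
cv2.imwrite("pics/w6c.png",cv2.resize(im[50:170,215:335],None,fx=5,fy=5,interpolation=cv2.INTER_CUBIC))
c=cal("w5")
for b,r,x in [((169,600,255,637),.0195,0),((48,719,136,None),.0305,0)]:
    B=[unc(b[0],180,4),unc(b[1],180,4),unc(b[2],195,4),None if b[3] is None else unc(b[3],195,4)]
    p,f=fitcirc(c,B,.082,r,(.4324,-.2055)); print(np.round(p,4),np.round(f,2))
E
```

```text
[ 0.4321 -0.2053  0.0194] [ 0.02 -0.02 -0.02  0.02]
[ 0.432  -0.2054  0.0302] [-0.  0. -0.]
```

View pics/w6c.png

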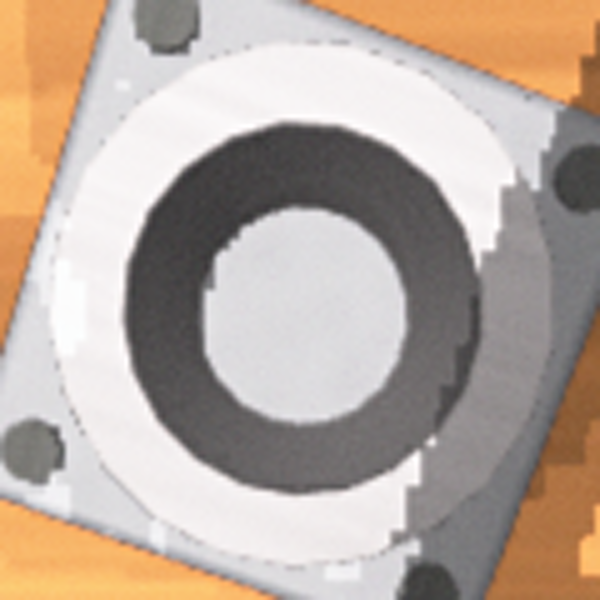

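```bash
python3 - <<'E'
from h import *
c=cal("w6")
for b,r,x in [((125,482,122,494),.024,0),((50,552,41,566),.034,0)]:
    B=[unc(b[0],215,5),unc(b[1],215,5),unc(b[2],50,5),unc(b[3],50,5)]
    p,f=fitcirc(c,B,.08,r,(.65,-.057)); print(np.round(p,4),np.round(f,2))
st()
E
```

```text
[ 0.6505 -0.0574  0.0239] [-0.04  0.04  0.04 -0.04]
[ 0.6505 -0.0577  0.0337] [-0.15  0.15  0.13 -0.15]
t 9.75 tcp [ 0.7187 -0.058   0.1709] x [ 1.     0.001 -0.003] y [-0.003  0.    -1.   ] F [-0.8 -0.3 -2.6] gap 0.716 q6 [-0.23  0.72  1.22 -0.    1.21 -1.81]
```

Call:
{"fn": "apply_moves", "kwargs": {"motion": [[50,-1,0,0,0],[50,-2,0.2,0,0],[50,-2.28,0.8,0,0],[50,-2.28,1.1,0,0],[50,-2.28,1.1,0,0],[50,-2.28,1.1,0,0]]}}

```text
t: 10.5
tcp_pos: [0.6522, -0.0588, 0.1395]
tool_rot: [0.707, 0.0, 0.001, -0.707]
force: [0.2, 1.2, -2.9]
finger_gap: 0.721
```

```bash
python3 - <<'E'
from h import *
st(); snap("wrist","w7"); st();
E
```

```text
t 10.5 tcp [ 0.6522 -0.0588  0.1395] x [ 1.    -0.     0.001] y [ 0.001 -0.    -1.   ] F [ 0.2  1.2 -2.9] gap 0.721 q6 [-0.26  0.67  1.43 -0.    1.03 -1.83]
t 10.55 tcp [ 0.6523 -0.0587  0.1396] x [1.    0.    0.002] y [ 0.002 -0.    -1.   ] F [ 0.6  0.1 -1.5] gap 0.721 q6 [-0.26  0.67  1.43  0.    1.03 -1.83]
```

View pics/w7.png

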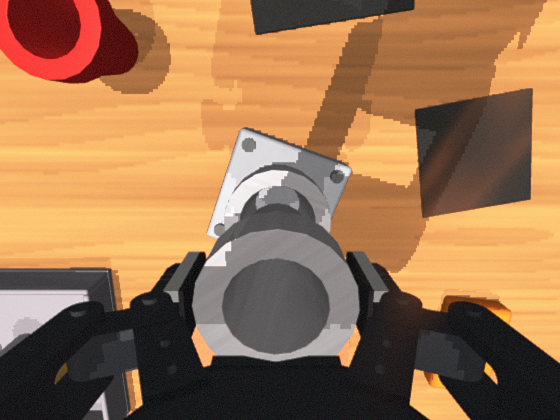

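Call:
{"fn": "apply_moves", "kwargs": {"motion": [[50,-0.06,0,0.035,0],[50,-0.06,0.3,0.035,0],[50,-0.06,0.7,0.035,0],[50,-0.06,1.0,0.035,0],[50,-0.06,1.2,0.035,0],[50,-0.06,1.25,0.035,0],[50,-0.06,1.25,0.035,0]]}}

```text
t: 11.42
tcp_pos: [0.6497, -0.0574, 0.1014]
tool_rot: [0.707, 0.0, -0.0, -0.707]
force: [-0.1, -0.3, -2.4]
finger_gap: 0.721
```

```bash
python3 - <<'E'
from h import *
st(); c=snap("wrist","w8"); 
im=cv2.imread("pics/w8.png")
cv2.imwrite("pics/w8c.png",cv2.resize(im[120:300,190:370],None,fx=3.3,fy=3.3,interpolation=cv2.INTER_CUBIC))
E
```

```text
t 11.43 tcp [ 0.6497 -0.0574  0.1014] x [1. 0. 0.] y [ 0. -0. -1.] F [-0.1 -0.3 -2.4] gap 0.721 q6 [-0.26  0.72  1.46  0.    0.96 -1.83]
```

View pics/w8c.png

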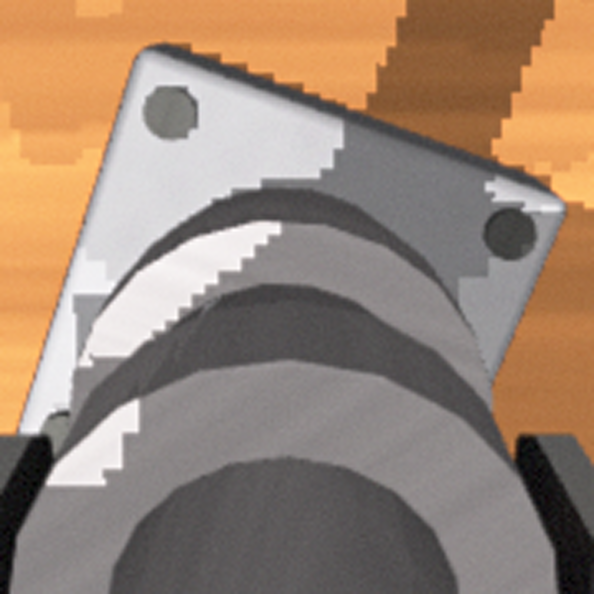

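Call:
{"fn": "apply_moves", "kwargs": {"motion": [[50,0.02,0.05,0,0],[50,0.02,0.1,0,0],[50,0.02,0.15,0,0],[50,0.02,0.2,0,0],[50,0.02,0.2,0,0]]}}

```text
t: 12.1
tcp_pos: [0.6501, -0.0574, 0.0953]
tool_rot: [0.707, 0.0, -0.0, -0.707]
force: [-0.9, -0.8, -3.2]
finger_gap: 0.722
```

Call:
{"fn": "apply_moves", "kwargs": {"motion": [[50,0.01,0.03,0,0],[50,0.01,0.06,0,0],[50,0.01,0.08,0,0],[50,0.01,0.08,0,0]]}}

```text
t: 12.6
tcp_pos: [0.6505, -0.0577, 0.0931]
tool_rot: [0.707, 0.0, -0.0, -0.707]
force: [-0.6, -1.6, -1.7]
finger_gap: 0.722
```

Call:
{"fn": "apply_moves", "kwargs": {"motion": [[50,0,0.02,0,0],[50,0,0.04,0,0],[50,0,0.05,0,0]]}}

```text
t: 12.98
tcp_pos: [0.6506, -0.0578, 0.0918]
tool_rot: [0.707, 0.0, -0.0, -0.707]
force: [-1.8, -3.8, 1.4]
finger_gap: 0.719
```

Call:
{"fn": "apply_moves", "kwargs": {"motion": [[50,-0.01,0,-0.015,0],[50,-0.01,0.02,-0.015,0],[50,-0.01,0.02,-0.015,0]]}}

```text
t: 13.35
tcp_pos: [0.6504, -0.058, 0.091]
tool_rot: [0.707, 0.0, 0.0, -0.707]
force: [-0.5, -3.8, -0.9]
finger_gap: 0.724
```

Call:
{"fn": "apply_moves", "kwargs": {"motion": [[50,0,0,-0.015,0],[50,0,0.02,-0.015,0],[50,0,0.03,-0.015,0],[50,0,0.03,-0.015,0]]}}

```text
t: 13.85
tcp_pos: [0.6503, -0.0582, 0.09]
tool_rot: [-0.707, -0.0, -0.0, 0.707]
force: [-0.2, -1.5, -1.1]
finger_gap: 0.72
```

Call:
{"fn": "apply_moves", "kwargs": {"motion": [[50,0,0.02,-0.005,0],[50,0,0.03,-0.005,0],[50,0,0.03,-0.005,0]]}}

```text
t: 14.22
tcp_pos: [0.6504, -0.0582, 0.0899]
tool_rot: [-0.707, -0.0, -0.0, 0.707]
force: [-2.6, -0.0, 6.2]
finger_gap: 0.726
```

Call:
{"fn": "apply_moves", "kwargs": {"motion": [[64,0,-0.02,0,0],[68,0,-0.02,0,0],[74,0,-0.02,0,0],[85,0,-0.02,0,0],[85,0,-0.02,0,0]], "squeeze": 20}}

```text
t: 14.85
tcp_pos: [0.6501, -0.0584, 0.0896]
tool_rot: [-0.707, -0.0, 0.0, 0.707]
force: [-0.4, 0.3, 0.1]
finger_gap: 0.994
```

```bash
python3 - <<'E'
from h import *
st(); c=snap("wrist","w9"); 
E
```

```text
t 14.85 tcp [ 0.6501 -0.0584  0.0896] x [ 1.  0. -0.] y [-0.  0. -1.] F [-0.4  0.3  0.1] gap 0.994 q6 [-0.26  0.74  1.47  0.    0.94 -1.83]
```

View pics/w9.png

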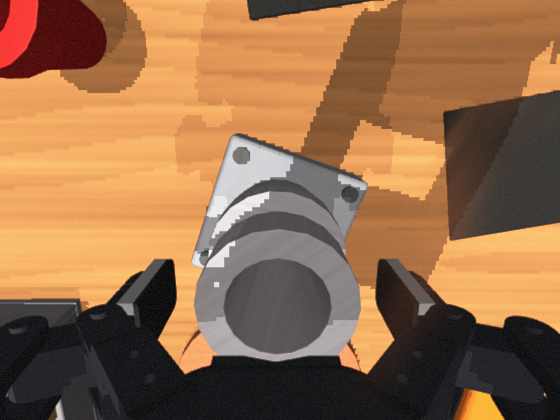

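Call:
{"fn": "apply_moves", "kwargs": {"motion": [[85,0,-0.8,0,0],[85,0,-2.5,0,0],[85,-0.2,-4.1,0.5,0],[85,-0.6,-4.2,2.2,0],[85,-1,-4.2,4,0],[85,-1.4,-4.2,5.9,0],[85,-1.8,-4.2,7.8,0],[85,-2.3,-4.2,9.7,0],[85,-2.8,-4.2,11.6,0],[85,-3.2,-4.2,13.2,0],[85,-3.2,-4.2,13.5,0],[85,-3.2,-4.2,13.5,0]]}}

```text
t: 16.4
tcp_pos: [0.554, 0.3468, 0.2156]
tool_rot: [0.707, 0.001, -0.0, -0.707]
force: [-0.3, -0.0, 1.4]
finger_gap: 0.995
```

```bash
python3 - <<'E'
from h import *
st(); c=snap("wrist","w10"); c=snap("scene","s10")
im=cv2.imread("pics/w10.png")
cv2.imwrite("pics/w10c.png",cv2.resize(im[170:290,210:350],None,fx=5,fy=5,interpolation=cv2.INTER_CUBIC))
im=cv2.imread("pics/s10.png")
cv2.imwrite("pics/s10c.png",cv2.resize(im[140:260,180:310],None,fx=5,fy=5,interpolation=cv2.INTER_CUBIC))
E
```

```text
t 16.4 tcp [0.554  0.3468 0.2156] x [1.    0.002 0.   ] y [ 0.    -0.001 -1.   ] F [-0.3 -0.   1.4] gap 0.995 q6 [ 0.39  0.58  1.37 -0.    1.19 -1.18]
```

View pics/w10.png

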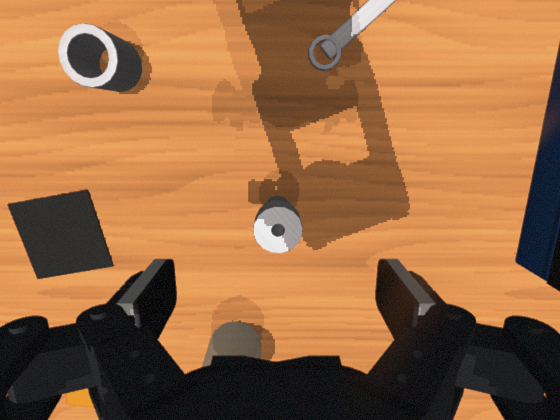

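View pics/w10c.png

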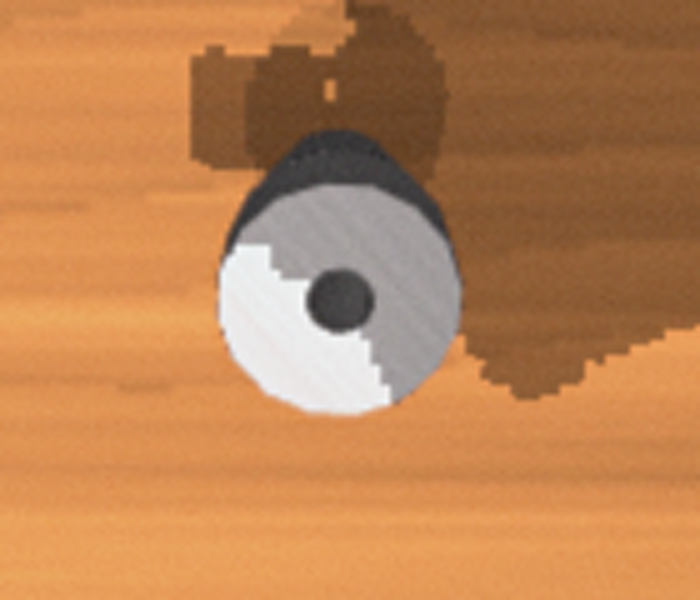

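View pics/s10c.png

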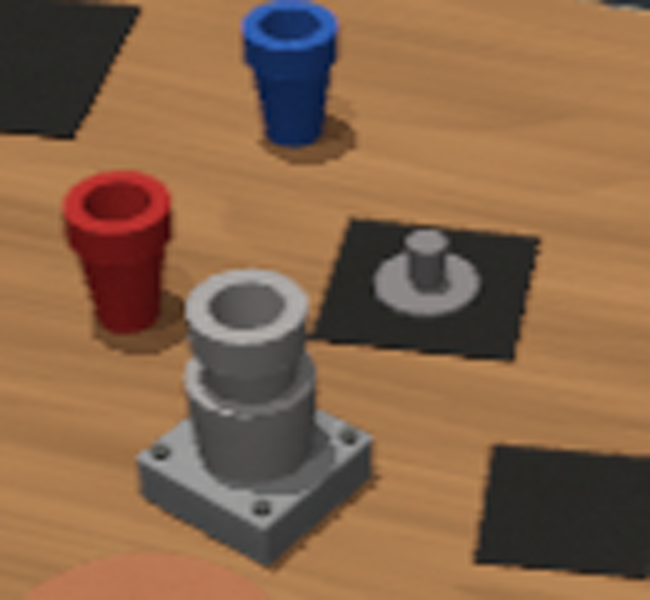

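```bash
python3 - <<'E'
from h import *
c=cal("w10")
for b,r,x in [((219,462,182,415),.022,0),((306,375,268,334),.006,0)]:
    B=[unc(b[0],210,5),unc(b[1],210,5),unc(b[2],170,5),unc(b[3],170,5)]
    p,f=fitcirc(c,B,.076,r,(.585,.347)); print(np.round(p,4),np.round(f,2))
im=cv2.imread("pics/top0.png")
cv2.imwrite("pics/tb.png",cv2.resize(im[125:225,150:270],None,fx=6,fy=6,interpolation=cv2.INTER_CUBIC))
E
```

```text
[0.5845 0.3489 0.0216] [-0.13  0.13  0.14 -0.14]
[0.5846 0.3489 0.0061] [-0.03  0.03  0.03 -0.03]
```

View pics/tb.png

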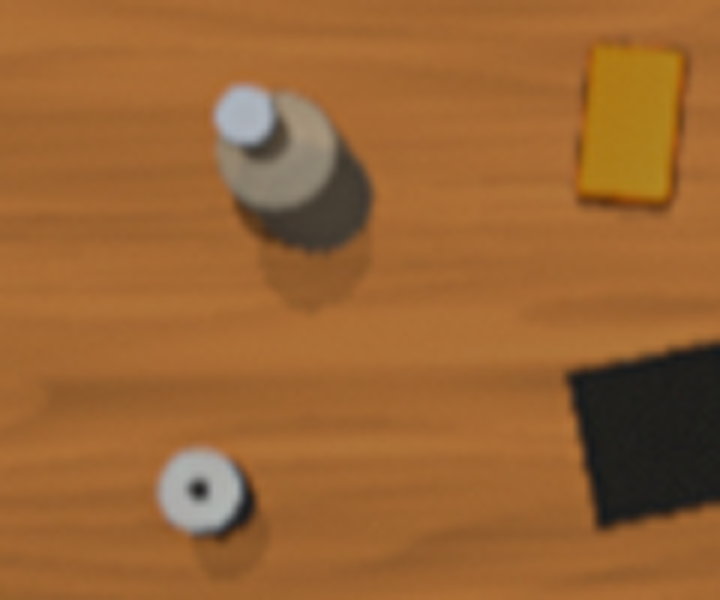

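Call:
{"fn": "apply_moves", "kwargs": {"motion": [[85,0.6,0.5,0.07,0],[85,1.02,2,0.07,0],[85,1.02,3.5,0.07,0],[85,1.02,4.9,0.07,0],[85,1.02,5.6,0.07,0],[75,1.02,5.6,0.07,0],[70,1.02,5.6,0.07,0]]}}

```text
t: 17.38
tcp_pos: [0.5863, 0.3488, 0.0495]
tool_rot: [-0.707, -0.001, -0.001, 0.708]
force: [-0.7, 0.4, -0.7]
finger_gap: 0.821
```

```bash
python3 - <<'E'
from h import *
st()
E
```

```text
t 17.38 tcp [0.5863 0.3488 0.0495] x [ 1.    -0.     0.003] y [ 0.003  0.001 -1.   ] F [-0.7  0.4 -0.7] gap 0.821 q6 [ 0.37  0.82  1.4  -0.    0.91 -1.2 ]
```

Call:
{"fn": "apply_moves", "kwargs": {"motion": [[70,-0.05,0.15,0,0],[62,-0.05,0.18,0,0],[54,-0.05,0.18,0,0],[46,-0.05,0.18,0,0],[38,-0.05,0.18,0,0],[34,-0.05,0.18,0,0],[34,-0.05,0.18,0,0]], "squeeze": 35}}

```text
t: 18.25
tcp_pos: [0.5834, 0.3488, 0.0426]
tool_rot: [-0.707, -0.0, -0.0, 0.707]
force: [-0.2, 1.2, 2.2]
finger_gap: 0.506
```

```bash
python3 - <<'E'
from h import *
st(); snap("wrist","w11"); st()
im=cv2.imread("pics/w11.png")
cv2.imwrite("pics/w11c.png",cv2.resize(im[195:375,180:380],None,fx=4,fy=4,interpolation=cv2.INTER_CUBIC))
E
```

```text
t 18.25 tcp [0.5834 0.3488 0.0426] x [1. 0. 0.] y [ 0.  0. -1.] F [-0.2  1.2  2.2] gap 0.506 q6 [ 0.37  0.83  1.41  0.    0.9  -1.2 ]
t 18.3 tcp [0.5834 0.3488 0.0427] x [1. 0. 0.] y [ 0.  0. -1.] F [0.  0.2 4. ] gap 0.504 q6 [ 0.37  0.83  1.41  0.    0.9  -1.2 ]
```

View pics/w11c.png

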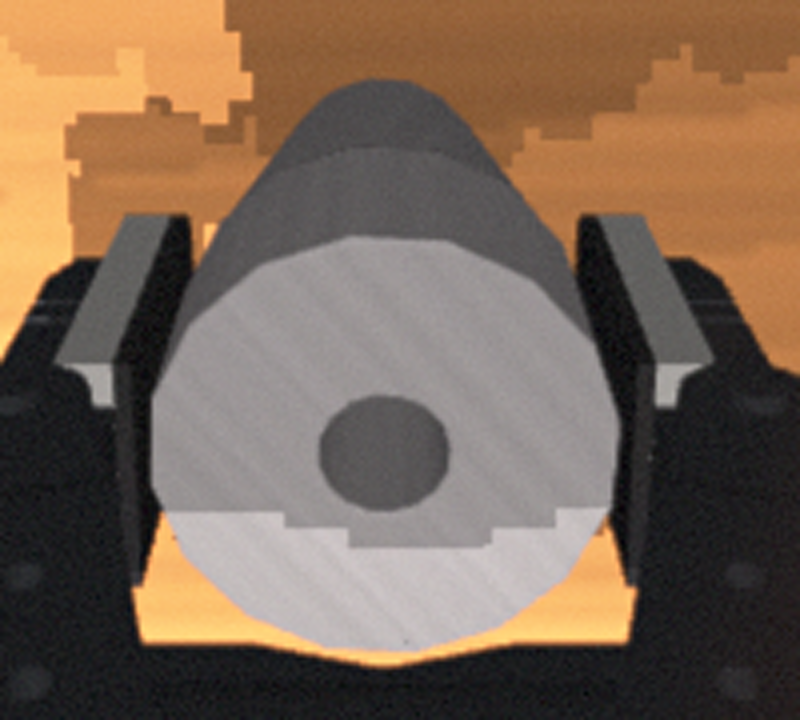

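Call:
{"fn": "apply_moves", "kwargs": {"motion": [[34,0,-0.3,0,0],[34,0,-1.2,0,0],[34,0,-3,0,0],[34,0,-4.8,-0.5,0],[34,0,-5.8,-2,0],[34,0,-5.8,-4,0],[34,0,-5.8,-6,0],[34,0.2,-5.8,-8,0],[34,1.2,-5.8,-9.6,0],[34,2.5,-5.8,-11.2,0],[34,3.7,-5.8,-12.7,0],[34,4.5,-5.8,-13.5,0]]}}

```text
t: 19.8
tcp_pos: [0.7192, -0.0595, 0.2158]
tool_rot: [0.707, -0.001, 0.001, -0.707]
force: [0.2, 1.1, -2.2]
finger_gap: 0.504
```

Call:
{"fn": "apply_moves", "kwargs": {"motion": [[34,0,0,0,0],[34,0,0,0,0]]}}

```text
t: 20.05
tcp_pos: [0.7171, -0.0557, 0.2155]
tool_rot: [-0.707, 0.001, 0.001, 0.708]
force: [0.3, 1.2, -2.1]
finger_gap: 0.502
```

```bash
python3 - <<'E'
from h import *
st(); snap("wrist","w12"); st()
im=cv2.imread("pics/w12.png")
cv2.imwrite("pics/w12c.png",cv2.resize(im[50:170,215:335],None,fx=5,fy=5,interpolation=cv2.INTER_CUBIC))
c=cal("w11")
for b,r,x in [((151,620,234,652),.022,0),((319,450,394,511),.006,0)]:
    B=[unc(b[0],180,4),unc(b[1],180,4),unc(b[2],195,4),unc(b[3],195,4)]
    p,f=fitcirc(c,B,.076,r,(.585,.347)); print(np.round(p,4),np.round(f,2))
E
```

```text
t 20.05 tcp [ 0.7171 -0.0557  0.2155] x [ 1.     0.    -0.003] y [-0.003  0.001 -1.   ] F [ 0.3  1.2 -2.1] gap 0.502 q6 [-0.23  0.68  1.18  0.    1.29 -1.8 ]
t 20.1 tcp [ 0.717  -0.0552  0.2157] x [ 1.     0.001 -0.002] y [-0.002  0.001 -1.   ] F [-0.3  0.5 -1.9] gap 0.505 q6 [-0.23  0.68  1.18  0.    1.29 -1.8 ]
[0.5846 0.3492 0.0216] [-0.11  0.11  0.12 -0.13]
[0.5847 0.3491 0.006 ] [-0.05  0.05  0.06 -0.06]
```

View pics/w12.png

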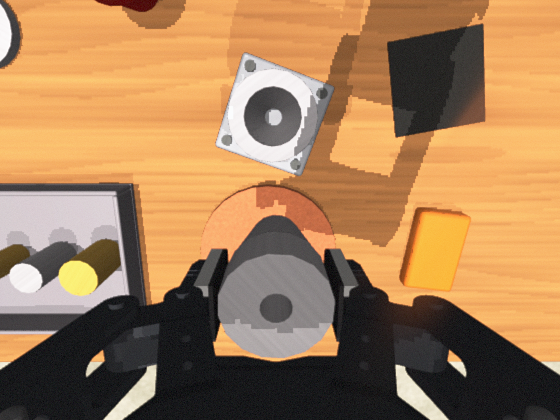

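View pics/w12c.png

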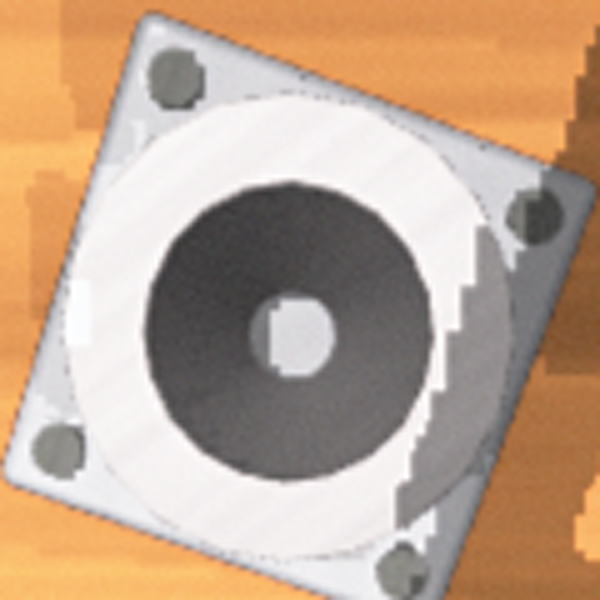

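```bash
python3 - <<'E'
from h import *
c=cal("w12")
for b,r,x in [((143,433,181,482),.0195,0),((65,512,93,562),.0305,0)]:
    B=[unc(b[0],215,5),unc(b[1],215,5),unc(b[2],50,5),unc(b[3],50,5)]
    p,f=fitcirc(c,B,.125,r,(.65,-.057)); print(np.round(p,4),np.round(f,2))
E
```

```text
[ 0.6505 -0.0576  0.0194] [-0.03  0.03  0.02 -0.02]
[ 0.6506 -0.0575  0.0301] [-0.28  0.29  0.27 -0.28]
```

Call:
{"fn": "apply_moves", "kwargs": {"motion": [[34,-1,0,-0.05,0],[34,-2,0,-0.09,0],[34,-2.24,0.4,-0.09,0],[34,-2.24,0.9,-0.09,0],[34,-2.24,1.3,-0.09,0],[34,-2.24,1.5,-0.09,0],[34,-2.24,1.5,-0.09,0],[34,-2.24,1.5,-0.09,0]]}}

```text
t: 21.1
tcp_pos: [0.6516, -0.0592, 0.1715]
tool_rot: [0.707, 0.0, 0.0, -0.707]
force: [-0.0, -0.4, -1.6]
finger_gap: 0.504
```

```bash
python3 - <<'E'
from h import *
st();snap("wrist","w13"); st()
E
```

```text
t 21.1 tcp [ 0.6516 -0.0592  0.1715] x [1.    0.    0.001] y [ 0.001 -0.    -1.   ] F [-0.  -0.4 -1.6] gap 0.504 q6 [-0.26  0.63  1.41  0.    1.1  -1.83]
t 21.15 tcp [ 0.6516 -0.0592  0.1718] x [1.    0.    0.001] y [ 0.001 -0.    -1.   ] F [ 0.1 -0.3 -2.3] gap 0.501 q6 [-0.26  0.63  1.41 -0.    1.1  -1.83]
```

View pics/w13.png

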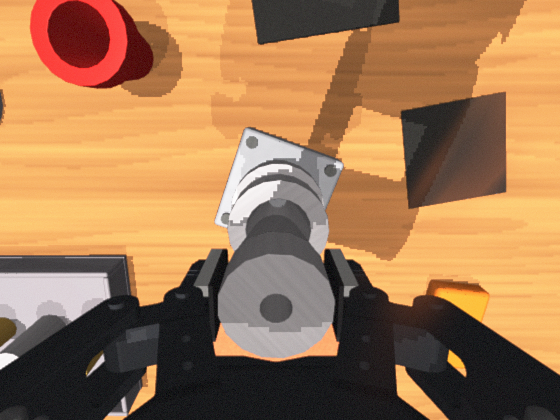

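Call:
{"fn": "apply_moves", "kwargs": {"motion": [[34,-0.06,0,0.04,0],[34,-0.06,0.3,0.04,0],[34,-0.06,0.6,0.04,0],[34,-0.06,0.85,0.04,0],[34,-0.06,0.95,0.04,0],[34,-0.06,0.95,0.04,0]]}}

```text
t: 21.9
tcp_pos: [0.6491, -0.0578, 0.1424]
tool_rot: [-0.707, 0.0, 0.0, 0.707]
force: [-0.7, 1.0, -2.6]
finger_gap: 0.509
```

Well aligned; inch down.

Call:
{"fn": "apply_moves", "kwargs": {"motion": [[34,0.0,0.05,-0.005,0],[34,0.0,0.1,-0.005,0],[34,0.0,0.15,-0.005,0],[34,0.0,0.18,-0.005,0],[34,0.0,0.18,-0.005,0]]}}

```text
t: 22.52
tcp_pos: [0.6492, -0.058, 0.1374]
tool_rot: [-0.707, -0.0, 0.0, 0.707]
force: [-0.6, 0.0, -2.6]
finger_gap: 0.503
```

Call:
{"fn": "apply_moves", "kwargs": {"motion": [[34,0,0.03,0,0],[34,0,0.06,0,0],[34,0,0.09,0,0],[34,0,0.09,0,0]]}}

```text
t: 23.02
tcp_pos: [0.6492, -0.0579, 0.1346]
tool_rot: [-0.707, 0.0, 0.0, 0.707]
force: [-0.6, -0.1, -2.2]
finger_gap: 0.507
```

Call:
{"fn": "apply_moves", "kwargs": {"motion": [[34,0,0.02,0,0],[34,0,0.04,0,0],[34,0,0.06,0,0],[34,0,0.06,0,0]]}}

```text
t: 23.52
tcp_pos: [0.6492, -0.0579, 0.1329]
tool_rot: [-0.707, -0.0, 0.0, 0.707]
force: [-0.2, -1.5, -2.5]
finger_gap: 0.503
```

Call:
{"fn": "apply_moves", "kwargs": {"motion": [[34,0,0.02,-0.005,0],[34,0,0.03,-0.005,0],[34,0,0.03,-0.005,0]]}}

```text
t: 23.9
tcp_pos: [0.6492, -0.058, 0.132]
tool_rot: [-0.707, -0.0, 0.0, 0.707]
force: [0.2, 0.9, -2.8]
finger_gap: 0.508
```

Call:
{"fn": "apply_moves", "kwargs": {"motion": [[34,0,0.02,0,0],[34,0,0.03,0,0],[34,0,0.03,0,0]]}}

```text
t: 24.28
tcp_pos: [0.6492, -0.0579, 0.1311]
tool_rot: [-0.707, 0.0, 0.0, 0.707]
force: [-0.1, 1.4, -0.9]
finger_gap: 0.508
```

Call:
{"fn": "apply_moves", "kwargs": {"motion": [[34,0,0.02,0.005,0],[34,0,0.025,0.005,0],[34,0,0.025,0.005,0]]}}

```text
t: 24.65
tcp_pos: [0.6492, -0.0578, 0.1304]
tool_rot: [-0.707, 0.0, 0.0, 0.707]
force: [-0.4, 1.6, -0.5]
finger_gap: 0.502
```

Call:
{"fn": "apply_moves", "kwargs": {"motion": [[34,0,0.02,0.01,0],[34,0,0.02,0.01,0],[34,0,0.02,0.01,0]]}}

```text
t: 25.02
tcp_pos: [0.6492, -0.0577, 0.1299]
tool_rot: [0.707, 0.0, -0.0, -0.707]
force: [-1.6, 0.8, 1.1]
finger_gap: 0.508
```

Call:
{"fn": "apply_moves", "kwargs": {"motion": [[34,0,0.02,0,0],[34,0,0.02,0,0]]}}

```text
t: 25.28
tcp_pos: [0.6492, -0.0578, 0.1298]
tool_rot: [0.707, 0.0, -0.0, -0.707]
force: [-1.8, 1.3, 4.9]
finger_gap: 0.503
```

Seated. Release gently.

Call:
{"fn": "apply_moves", "kwargs": {"motion": [[46,0,-0.02,0,0],[50,0,-0.02,0,0],[58,0,-0.02,0,0],[70,0,-0.02,0,0],[80,0,-0.02,0,0]], "squeeze": 20}}

```text
t: 25.9
tcp_pos: [0.6493, -0.0577, 0.1297]
tool_rot: [-0.707, -0.0, 0.0, 0.707]
force: [-0.6, 0.1, -0.2]
finger_gap: 0.935
```

```bash
python3 - <<'E'
from h import *
st();snap("wrist","w14"); snap("scene","s14")
E
```

```text
t 25.9 tcp [ 0.6493 -0.0577  0.1297] x [1. 0. 0.] y [ 0.  0. -1.] F [-0.6  0.1 -0.2] gap 0.935 q6 [-0.26  0.68  1.45  0.    1.01 -1.83]
```

View pics/w14.png

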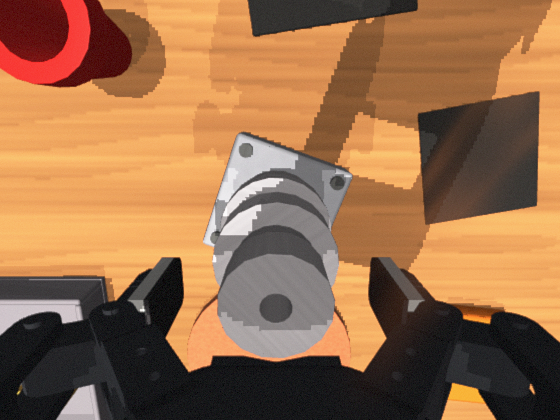

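View pics/s14.png

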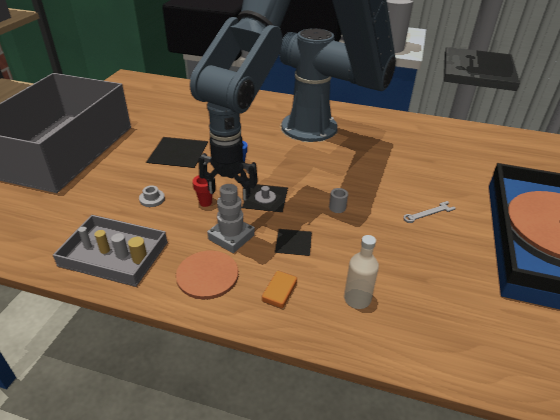

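Call:
{"fn": "apply_moves", "kwargs": {"motion": [[85,0,-0.6,0,0],[85,0,-2,0,0],[85,-0.2,-3,0,0],[85,-1.5,-3,0.2,0],[85,-3.2,-3,0.5,0],[85,-4.9,-2.4,0.8,0],[85,-6.3,-1.6,1.0,0],[85,-7.1,-0.8,1.1,0],[85,-7.3,-0.5,1.1,0],[85,-7.3,-0.5,1.1,0]]}}

```text
t: 27.25
tcp_pos: [0.4316, -0.0252, 0.1453]
tool_rot: [0.707, 0.001, 0.001, -0.707]
force: [-0.2, -0.7, 0.8]
finger_gap: 0.992
```

```bash
python3 - <<'E'
from h import *
st();snap("wrist","w15"); st()
im=cv2.imread("pics/w15.png")
cv2.imwrite("pics/w15c.png",cv2.resize(im[170:290,205:345],None,fx=5,fy=5,interpolation=cv2.INTER_CUBIC))
E
```

```text
t 27.25 tcp [ 0.4316 -0.0252  0.1453] x [ 1.    -0.     0.002] y [ 0.002 -0.001 -1.   ] F [-0.2 -0.7  0.8] gap 0.992 q6 [-0.32  0.42  1.99  0.    0.73 -1.89]
t 27.3 tcp [ 0.4325 -0.0254  0.1456] x [1.    0.    0.003] y [ 0.003 -0.001 -1.   ] F [-0.2 -0.3  0.6] gap 0.995 q6 [-0.32  0.42  1.99  0.    0.73 -1.89]
```

View pics/w15c.png

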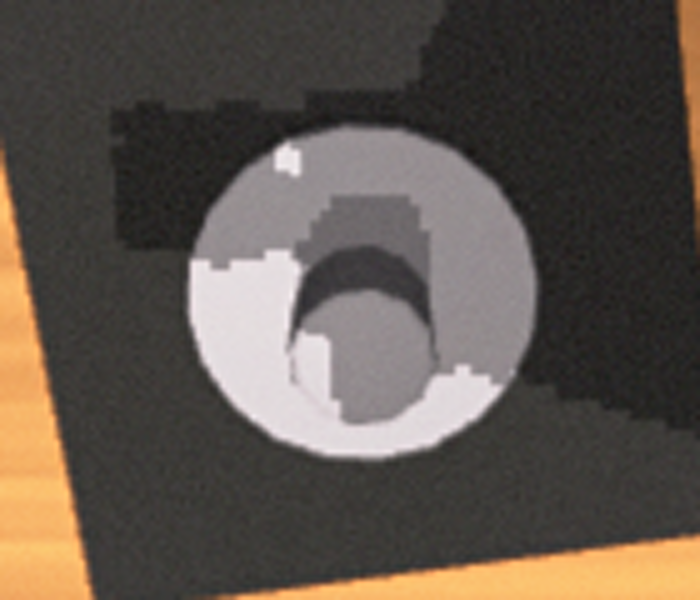

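```bash
python3 - <<'E'
from h import *
c=cal("w15")
for b,r,z in [((188,537,124,460),.031,.008),((290,436,289,423),.012,.038)]:
    B=[unc(b[0],205,5),unc(b[1],205,5),unc(b[2],170,5),unc(b[3],170,5)]
    p,f=fitcirc(c,B,z,r,(.46,-.024)); print(np.round(p,4),np.round(f,2))
E
```

```text
[ 0.4607 -0.0237  0.0309] [-0.26  0.26  0.26 -0.28]
[ 0.4605 -0.0238  0.0114] [ 0.15 -0.15 -0.16  0.16]
```

Call:
{"fn": "apply_moves", "kwargs": {"motion": [[85,0.5,0.5,0.05,0],[85,0.93,1.8,0.05,0],[85,0.93,3,0.05,0],[85,0.93,3.8,0.05,0],[70,0.93,4.2,0.05,0],[60,0.93,4.25,0.05,0],[50,0.93,4.25,0.05,0]]}}

```text
t: 28.18
tcp_pos: [0.4591, -0.0234, 0.018]
tool_rot: [0.707, 0.001, 0.001, -0.707]
force: [0.0, 0.3, 0.9]
finger_gap: 0.589
```

Call:
{"fn": "apply_moves", "kwargs": {"motion": [[50,0.04,0.1,0,0],[40,0.04,0.15,0,0],[28,0.04,0.15,0,0],[15,0.04,0.15,0,0],[15,0.04,0.15,0,0],[15,0.04,0.15,0,0]], "squeeze": 25}}

```text
t: 28.92
tcp_pos: [0.4594, -0.0232, 0.013]
tool_rot: [0.707, 0.0, 0.0, -0.707]
force: [-0.5, 0.4, 4.6]
finger_gap: 0.273
```

```bash
python3 - <<'E'
from h import *
st()
E
```

```text
t 28.93 tcp [ 0.4594 -0.0232  0.013 ] x [1. 0. 0.] y [ 0. -0. -1.] F [-0.5  0.4  4.6] gap 0.273 q6 [-0.29  0.73  1.99  0.    0.42 -1.87]
```

Call:
{"fn": "apply_moves", "kwargs": {"motion": [[15,0,-0.4,0,0],[15,0,-2,0,0],[15,0,-4,0,0],[15,0.2,-5.8,-0.1,0],[15,1.2,-6.6,-0.3,0],[15,2.8,-6.6,-0.6,0],[15,4.5,-6.6,-0.9,0],[15,5.8,-6.6,-1.1,0],[15,6.3,-6.6,-1.15,0],[15,6.3,-6.4,-1.15,0],[15,6.3,-6.0,-1.15,0],[15,6.3,-6.0,-1.15,0]]}}

```text
t: 30.42
tcp_pos: [0.646, -0.0571, 0.1911]
tool_rot: [-0.707, 0.002, 0.002, 0.708]
force: [0.4, 0.1, -0.8]
finger_gap: 0.267
```

```bash
python3 - <<'E'
from h import *
st();snap("wrist","w16"); st()
E
```

```text
t 30.43 tcp [ 0.646  -0.0571  0.1911] x [ 1.     0.    -0.005] y [-0.005  0.001 -1.   ] F [ 0.4  0.1 -0.8] gap 0.267 q6 [-0.26  0.61  1.41 -0.    1.14 -1.83]
t 30.48 tcp [ 0.6468 -0.0573  0.1919] x [ 1.     0.    -0.003] y [-0.003  0.001 -1.   ] F [-0.2 -1.2  0. ] gap 0.267 q6 [-0.26  0.6   1.4  -0.    1.14 -1.83]
```

View pics/w16.png

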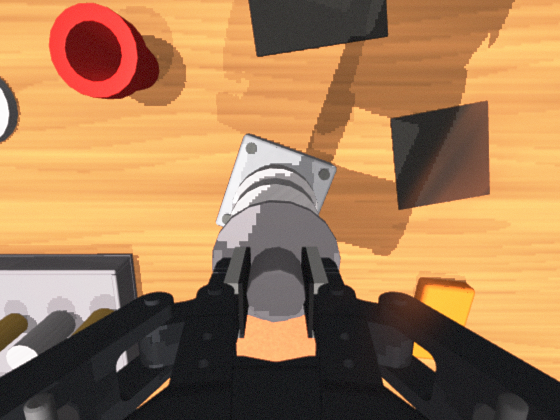

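Call:
{"fn": "apply_moves", "kwargs": {"motion": [[15,0.06,0.1,0,0],[15,0.06,0.25,0,0],[15,0.06,0.4,0,0],[15,0.06,0.5,0,0],[15,0.06,0.5,0,0],[15,0.06,0.5,0,0]]}}

```text
t: 31.22
tcp_pos: [0.6503, -0.0577, 0.1779]
tool_rot: [0.707, 0.0, 0.0, -0.707]
force: [-0.3, -0.4, -0.3]
finger_gap: 0.275
```

Call:
{"fn": "apply_moves", "kwargs": {"motion": [[15,-0.02,0.04,0,0],[15,-0.02,0.08,0,0],[15,-0.02,0.12,0,0],[15,-0.02,0.12,0,0]]}}

```text
t: 31.72
tcp_pos: [0.6494, -0.0576, 0.174]
tool_rot: [-0.707, 0.0, 0.0, 0.707]
force: [-0.6, -0.1, -0.5]
finger_gap: 0.268
```

Call:
{"fn": "apply_moves", "kwargs": {"motion": [[15,0,0.02,0,0],[15,0,0.035,0,0],[15,0,0.035,0,0]]}}

```text
t: 32.1
tcp_pos: [0.6495, -0.0577, 0.1731]
tool_rot: [0.707, 0.0, -0.0, -0.707]
force: [0.2, 0.0, 0.2]
finger_gap: 0.265
```

Call:
{"fn": "apply_moves", "kwargs": {"motion": [[15,0,0.02,0,0],[15,0,0.02,0,0]]}}

```text
t: 32.35
tcp_pos: [0.6496, -0.0578, 0.1729]
tool_rot: [0.707, 0.0, 0.0, -0.707]
force: [-1.4, 0.5, 1.4]
finger_gap: 0.272
```

Call:
{"fn": "apply_moves", "kwargs": {"motion": [[26,0,0.0,0,0],[32,0,0.0,0,0],[45,0,0.0,0,0],[60,0,0.0,0,0],[75,0,0.0,0,0],[85,0,0,0,0]], "squeeze": 20}}

```text
t: 33.1
tcp_pos: [0.6496, -0.0577, 0.1725]
tool_rot: [0.707, 0.0, -0.0, -0.707]
force: [-0.1, 0.8, 0.3]
finger_gap: 0.995
```

Call:
{"fn": "apply_moves", "kwargs": {"motion": [[85,0,-0.6,0,0],[85,0,-1.6,0,0],[85,0,-2.5,0,0],[85,-1,-3,0,0],[85,-2,-3,0,0],[85,-2,-3,0,0]]}}

```text
t: 33.85
tcp_pos: [0.5881, -0.0574, 0.2643]
tool_rot: [0.707, 0.0, 0.0, -0.707]
force: [0.2, 0.5, 0.2]
finger_gap: 0.995
```

```bash
python3 - <<'E'
from h import *
st();snap("wrist","w17"); snap("scene","s17")
im=cv2.imread("pics/s17.png")
cv2.imwrite("pics/s17c.png",cv2.resize(im[140:260,180:310],None,fx=5,fy=5,interpolation=cv2.INTER_CUBIC))
E
```

```text
t 33.85 tcp [ 0.5881 -0.0574  0.2643] x [ 1.    -0.     0.001] y [ 0.001 -0.    -1.   ] F [0.2 0.5 0.2] gap 0.995 q6 [-0.29  0.45  1.48 -0.    1.21 -1.86]
```

View pics/w17.png

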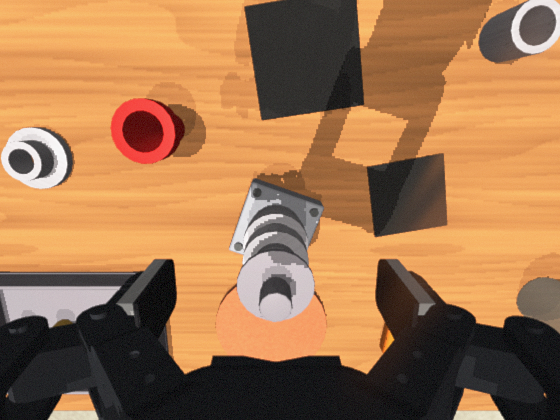

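View pics/s17c.png

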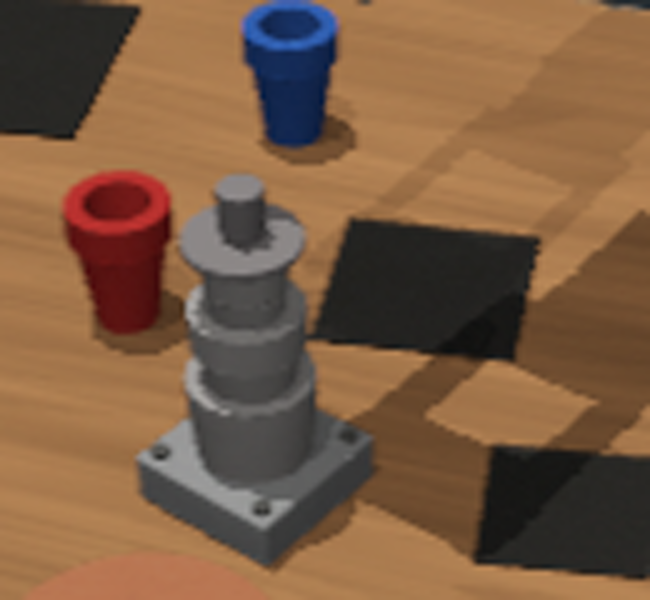

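```bash
python3 - <<'E'
from h import *
p,f=fitcirc(cal("w17"),(237.3,313.5,249,321),.168,.031,(.65,-.057)); print(np.round(p,4),np.round(f,2))
print(manip.sign_off())
E
```

```text
[ 0.6506 -0.0574  0.0306] [-0.78  0.78  0.83 -0.89]
the job is handed in; nothing more can be done
None
```

The sleeves are nested in the block with the dust lid on top, and I handed the job in at about 34 s of the 72 s allowed. `sign_off` gives no verdict, so I don't know how it was scored.

- **Lid to mat:** I lifted the lid off the large sleeve and set it flat near the centre of the 120 mm mat.
- **Middle sleeve:** I eased it into the large sleeve until it just seated, with its foot about 36.7 mm below the rim. The final push was about 9 N.
- **Small sleeve:** I eased it into the middle sleeve the same way, with its foot about 38 mm below the rim. The final push was about 7 N.
- **Lid back on:** I laid it on the small sleeve's top with a light touch, about 2 N.

**Last checks:** The wrist picture put the lid's centre at (0.6506, −0.0574), within about 1 mm of the nest's axis. That last fit was rough, up to 0.9 px off. The scene picture shows the stack upright with the lid flat. The fingers were open and clear of everything, and the force reading was near zero. Nothing other than the sleeves and lid was touched, and none of the last checks failed or disagreed.

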